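# Load the battery block of a desk carousel, turn it to the front and hold it there

## Robot

A 6-joint arm with a two-finger parallel gripper is mounted at the origin on the work surface; the furniture and walls round the work are solid. World frame = base frame: x ahead of the robot, y to its left, z up, the work surface at z = 0. Lengths are in m, angles in rad, forces in N, time in s.
With the tool pointing down it reaches from about 0.375 to 0.9 m from the base axis. Payload 3.1 kg.
Tool frame: the origin (TCP) lies on the centre line of the jaws, within the pads' length; the fingertips stand 22 mm ahead of it and the grasp point (between the pads) lies 3 mm ahead of it; z points along the fingers, y is the line along which they close (so a half turn about z gives the same grasp; the last joint's range is limited). The gripper opens to 85 mm and grips with 20 to 120 N. Pads are 22 mm wide; open, the fingers measure 114 mm over their backs; the gripper's body (76 mm by 85 mm) begins 54 mm behind the grasp point. The pads swing forward as they close: fully open they stand 13 mm farther back than shut.
Start: joints at [0.972, 0.527, 1.433, -0, 1.181, -0.178], TCP at [0.255, 0.57, 0.253] pointing down, gripper open.
Joint ranges: [-3.08, 3.08], [-0.75, 2.2], [0.22, 2.44], [-1.43, 4.57], [0, 2.65], [-2.85, 2.85]. Speed limits (rad/s): [2.79, 2.79, 3.14, 3.14, 3.14, 3.14].

## Interface

Orientations are given as a unit quaternion [x, y, z, w].
In Python, from station import manip, eyes gives the robot as it stands (manip), with the cameras (eyes).
- The arm moves only by the tool inch_along, called after ">>>" in YAML: its name, and indented under it one key for each argument. Schema: {"type":"object","properties":{"moves":{"type":"array","items":{"type":"array","prefixItems":[{"type":"array","items":{"type":"number"},"minItems":3,"maxItems":3},{"type":"number"},{"type":"number"}],"minItems":3,"maxItems":3},"minItems":1,"maxItems":20},"squeeze":{"type":"number"},"only":{"type":"string"},"quiet":{"type":"boolean"},"lines":{"type":"string"}},"required":["moves"],"additionalProperties":false}. moves is a list of rows, 1 to 20 of them, each written [[dx, dy, dz], turn, opening]: dx, dy, dz in cm, then a turn about the tool's z in units of 0.25 rad, then the opening from 0.0 (shut) to 1.0 (fully open); each row is the pose to reach, as a shift and turn from the pose commanded when the call began, along the tool's axes at that moment; what a row does not reach only later rows make up. A row lasts 1/10 s, in which the tool goes at most 0.05 m and 0.15 rad, less where a joint would pass 70% of its speed; a pose out of reach is approached as far as the arm can. The fingers move at their own pace and stop on an object; squeeze is the grip in N (left out, the last holds). Time passes only in rows, so rows that do not move let the fingers close. The tool returns the time, the measured TCP pose, the force, the opening and the grip force at its end. only (a regular expression) keeps the lines of the reply that match it, lines (a string "A,B") keeps lines A to B, and quiet returns only ok. Input that does not fit is refused with a message, and nothing moves.
- manip.sense(): the state, without advancing time (a new reading comes with each control period).
- eyes.snapshot(name): name is "scene" or "top" or "wrist"; returns a dict with "pixels" (400x640x3 uint8, red, green, blue), "range_z" (400x640 float32, m along the optical axis (not along the pixel's ray), 0 where there is no reading), "fov_y" (degrees; the focal length in pixels is half the picture's height over the tangent of half this angle, whatever the lens; pixels are square), "cx", "cy" (the principal point, pixels), "R" (3x3) and "t" (3): a world point X has camera coordinates R X + t; the wrist camera has in their place "hand_eye" (4x4, takes a point from camera to tool coordinates, whose origin is the TCP and whose axes are the flange's). Camera axes: x right, y down, z forward; pixel columns grow to the right and rows downward; lengths in m; the calibration is good to about 2 mm. A picture is of the moment at which its call begins: read the wrist's pose just before it.
- manip.sign_off(): hands the job in; it is judged then, once.
The state is a dict: "t": time; "q": joint angles; "qd": joint speeds; "tau": joint torques, N m; "tcp_pos": TCP position; "tool_rot": TCP orientation; "force": force on the tool from outside, world axes, zero at the start; "ft_torque": the same for the moment, N m; "finger_gap": opening from 0.0 (shut) to 1.0 (fully open); "gripper_force": force on a finger pad.
Only numpy, scipy, OpenCV 4.12 (cv2) and the standard library are available. Lean on these libraries where they do the work, as an engineer would, in place of code of your own. Each camera call takes 0.05 s, during which the arm holds its last target. There are 200 camera calls.

## Task

With the desk carousel left turned as it stands, lay the two loose batteries into the two wells of its battery block, one lying flat in each, and let go of them. Then turn the carousel by the bar handle in its middle until the battery block faces front, in line with the pointer tab on the fixed base, and finish still gripping the handle, holding the turntable still there. Leave the other things on the desk where they are.

Things in the scene. Friction and masses are not known exactly. Their poses are not given: they have to be found in the camera images.
- carousel: fixed black base (240 mm disc) of a revolving desk organiser. Origin on the turning axis at desk height; its -x axis points to the pointer tab, roughly toward the robot. On it turns a grey disc, 280 mm across, top face 22 mm and lip 28 mm above the desk, with the white battery block in one bay, a clip box and a small carton fixed in others (tops under 60 mm above the desk) and dividers 44 mm high
- pointer (a point): top of the small black pointer tab (16 x 10 mm, 22 mm high) that stands on the fixed base just outside the turntable, 160 mm from the axis: the carousel's front
- turntable (a joint): angle of the turntable in rad about the vertical axis, growing counter-clockwise seen from above. At 0 the middle of the battery block points exactly at the pointer tab; starts between -2.2 and -0.8. End stops at -3.0 and 3.0. Stays where it is left; about 0.06 N m of friction.
- well_a (a point): floor centre of one well of the white battery block (72 x 80 x 12 mm, top 34 mm above the desk), turning with the disc. Wells are 59 x 22 mm, 6 mm deep, long side along the disc's radius; floor 28 mm above the desk, 88 mm out from the turning axis, 22 mm beside the block's middle line. The point's x axis points along the well, parallel to the handle, inward
- well_b (a point): the other well, the same in all respects, 44 mm beside the first. Either battery may lie in either well.
- handle: black bar handle on a steel post in the middle of the turntable, fixed to it: 52 mm long (its x axis, along the block's radius), 14 mm thick (its y axis), 34 mm tall. Origin at the bar's centre, on the turning axis, 72 mm above the desk; top 89 mm above the desk.
- battery_1: cylindrical battery lying on the desk, 50 mm long along its y axis, 15 mm thick; origin at the centre of its underside. It keeps its side on the desk (does not roll). Either end may point either way.
- battery_2: second battery, the same
- eraser: bystander: eraser in a card sleeve lying near the batteries, 22 x 55 x 12 mm; origin under its centre. It may stand in any of the three places among which the batteries are dealt.
- calculator: bystander: calculator, 135 x 80 x 15 mm; origin under its centre
- mouse: bystander: computer mouse, 105 x 60 x 43 mm; origin under its centre
- usb_stick: bystander: dark USB stick lying flat, 18 x 51 x 8 mm; origin under its centre
- binder_clip: bystander: black fold-back binder clip standing on its spine, 23 x 41 x 36 mm; origin under its centre

How it is judged:
By the outcome, as a careful person would: the job done as asked, in the order asked, and still so for the second after the job is handed in, while the arm keeps its last pose, push and grip.
It also fails if it takes over 64 s, if anything falls off the work surface, if the arm or the gripper's body presses on something with over 40 N, if the wrist force passes 120 N, or if a joint passes its speed limit or range.

## Working session

There is one attempt and no reset: what is moved stays moved. The work goes in short steps, Python scripts to look and compute and a tool call to move; the robot and the scene stay as the last step left them, time stands still between calls to the robot, and variables do not carry over. Pictures are saved under pics/ and viewed, at most 10 in all, crops included, and the job is handed in when it is done.

```bash
ls; mkdir -p pics
```

Run:
```python
from station import manip, eyes
import cv2,numpy as np
s=manip.sense();print({k:np.round(v,4).tolist() for k,v in s.items()})
for n in("scene","top"):
    d=eyes.snapshot(n);np.savez(n+".npz",**d)
    cv2.imwrite(f"pics/{n}0.png",d["pixels"][:,:,::-1]);print(n,d["fov_y"],d["cx"],d["cy"],d["R"],d["t"])
```

```text
pics
station.py
{'t': 0.0, 'q': [0.9715, 0.5285, 1.4339, 0.0, 1.1814, -0.1785], 'qd': [-0.0001, 0.0009, -0.0013, -0.0013, -0.0002, 0.001], 'tau': [0.0014, -44.2355, -17.8024, -0.0001, 0.0084, 0.0], 'tcp_pos': [0.2549, 0.5699, 0.2523], 'tool_rot': [0.2089, 0.9779, -0.001, -0.0004], 'force': [0.1613, -0.713, 0.2953], 'ft_torque': [-0.0401, 0.0152, -0.0429], 'gripper_force': 0.0, 'finger_gap': 0.9957}
scene 51.508260662865005 324.6086831767556 202.4183956866164 [[ 0.17496228  0.98454803  0.00730556]
 [ 0.79892343 -0.13763092 -0.58547338]
 [-0.5754212   0.10827234 -0.81065871]] [ 0.15504919 -0.43795632  1.40604115]
top 43.64605990239115 329.6898972776226 199.5162284022951 [[ 0.02168846 -0.99970138  0.01125898]
 [-0.9957757  -0.02260556 -0.0889929 ]
 [ 0.08922084 -0.0092813  -0.99596862]] [-0.26827572  0.54580217  0.92446273]
```

View pics/top0.png

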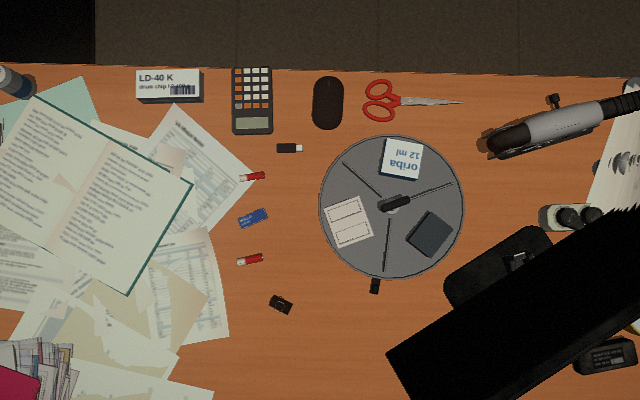

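The top view shows the batteries at about (252,176) and (250,259), with the eraser at (253,217). The carousel is centred near (392,207), with the block at (348,222) and the tab at (375,286). I'll zoom in next.

Create h.py:
```python
import numpy as np,cv2
def load(n): return dict(np.load(n+".npz"))
def foc(d): return 200/np.tan(np.radians(float(d["fov_y"]))/2)
def ray(d,u,v):
    return np.array([(u-d["cx"])/foc(d),(v-d["cy"])/foc(d),1.])
def onz(d,u,v,z):  # intersect pixel with world plane z
    R,t=d["R"],d["t"];c=-R.T@t;r=R.T@ray(d,u,v);return c+r*(z-c[2])/r[2]
def cloud(d):
    v,u=np.mgrid[:400,:640];Z=d["range_z"]
    P=np.stack([(u-d["cx"])/foc(d)*Z,(v-d["cy"])/foc(d)*Z,Z],-1)
    return (P-d["t"])@d["R"]
```

Run:
```python
from h import *
d=load("top");P=cloud(d);im=d["pixels"]
c=im[125:300,225:475,::-1];cv2.imwrite("pics/c1.png",cv2.resize(c,None,fx=3.2,fy=3.2,interpolation=cv2.INTER_CUBIC))
for u,v in[(252,176),(250,259),(253,217),(392,202),(348,222),(375,286),(300,200)]:print(u,v,P[v,u].round(4))
# disc lip: fit circle to points 24-32mm edge
z=P[...,2];ok=d["range_z"]>0
m=ok&(z>.017)&(z<.034);m[:, :310]=0;m[:,475:]=0;m[:130]=0;m[285:]=0
cs,_=cv2.findContours(m.astype(np.uint8),cv2.RETR_EXTERNAL,cv2.CHAIN_APPROX_NONE)
k=max(cs,key=cv2.contourArea)[:,0]
k=cv2.convexHull(k)[:,0].astype(float)
X=np.array([onz(d,u,v,.028) for u,v in k])[:,:2]
from scipy.optimize import least_squares
r=least_squares(lambda p:np.hypot(*(X-p[:2]).T)-p[2],[.5,.15,.14],loss="soft_l1",f_scale=.002);print("disc",r.x,len(X),np.abs(r.fun).max())
# handle top
m=ok&(z>.08)&(z<.097);m[:,:330]=0;m[:,440:]=0;m[:150]=0;m[250:]=0
H=P[m][:,:2];print("handle",len(H),H.mean(0)); 
vv,uu=np.nonzero(m);rc=cv2.minAreaRect(np.stack([uu,vv],1).astype(np.float32));print(rc)
Q=np.array([onz(d,u,v,.089)[:2] for u,v in cv2.boxPoints(rc)]);print(Q)
w,V=np.linalg.eigh(np.cov(H.T));print("hdir",V[:,1],np.degrees(np.arctan2(V[1,1],V[0,1])),H.min(0),H.max(0),cv2.minAreaRect(H.astype(np.float32)))
# white block
m=ok&(z>.026)&(z<.040)&(im.min(2)>120);m[:,:310]=0;m[:,385:]=0;m[:185]=0;m[260:]=0
vv,uu=np.nonzero(m);B=np.array([onz(d,u,v,.034)[:2] for u,v in zip(uu,vv)]);print("block",len(B),cv2.minAreaRect(B.astype(np.float32)))
# batteries/eraser by height
for (a,b,c_,e) in[(235,270,165,190),(230,272,200,235),(232,270,248,270)]:
    m=np.zeros(z.shape,bool);m[c_:e,a:b]=1;m&=ok&(z>.006)
    print(len(P[m]),np.percentile(P[m][:,2],[50,95]),cv2.minAreaRect(P[m][:,:2].astype(np.float32)),P[m].mean(0))
```

```text
252 176 [ 0.5951 -0.105   0.0123]
250 259 [ 0.4357 -0.1072  0.0149]
253 217 [ 0.5158 -0.1095  0.0113]
392 202 [ 0.5441 -0.3663  0.0889]
348 222 [ 0.5092 -0.2913  0.0341]
375 286 [ 0.3904 -0.345   0.0218]
300 200 [ 0.5519 -0.1982 -0.0029]
disc [ 0.54222071 -0.37289906  0.13925036] 52 0.0004437780800833069
handle 221 [ 0.54191619 -0.37227546]
((395.2328796386719, 203.28765869140625), (7.7247161865234375, 28.79212188720703), 69.44395446777344)
[[ 0.53872025 -0.34575591]
 [ 0.5578591  -0.39357228]
 [ 0.54504386 -0.39850422]
 [ 0.52595955 -0.35073481]]
hdir [-0.37444711  0.92724827] 111.99014500677701 [ 0.52792104 -0.39715626] [ 0.55556186 -0.34857324] ((0.5421963930130005, -0.37256723642349243), (0.013822538778185844, 0.05177168920636177), 21.741680145263672)
block 1439 ((0.5099349021911621, -0.29141128063201904), (0.07953044027090073, 0.0718076229095459), 21.562650680541992)
475 [0.01057262 0.01561854] ((0.5936439037322998, -0.09965447336435318), (0.0476054809987545, 0.0567227378487587), 1.7118630409240723) [ 0.59318401 -0.09240981  0.01095817]
371 [0.01205247 0.0150274 ] ((0.53068608045578, -0.09793455898761749), (0.06227141618728638, 0.05619170144200325), 27.730249404907227) [ 0.51662789 -0.10407728  0.01198914]
195 [0.01313069 0.01640512] ((0.43599194288253784, -0.1111530065536499), (0.014226595871150494, 0.060678619891405106), 13.333786010742188) [ 0.43466953 -0.10620809  0.01293016]
```

View pics/c1.png

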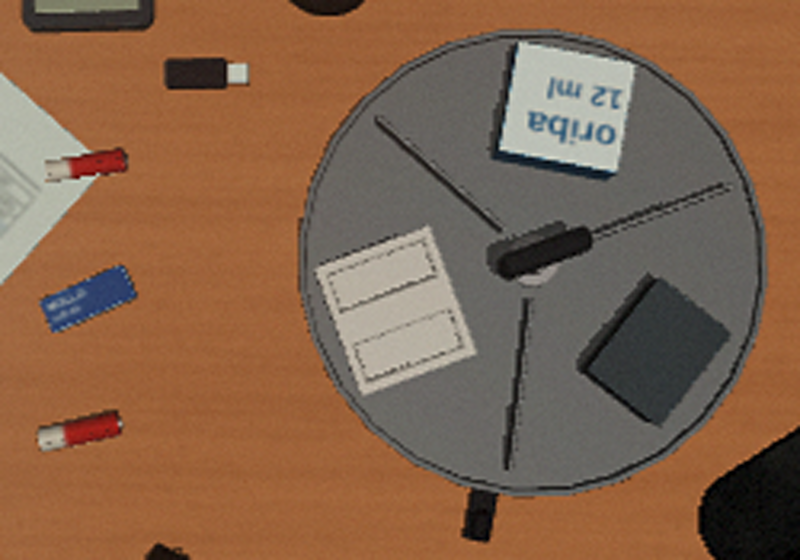

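View pics/scene0.png

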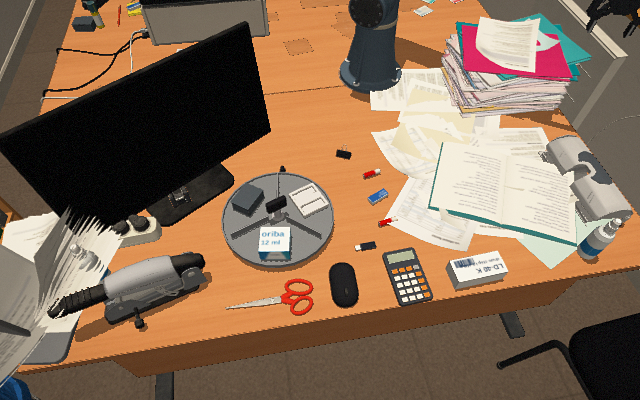

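The zoomed view gives battery 1's ends at crop (45,170)-(128,160), battery 2's at (38,439)-(124,420), and the wells at (383,275) and (408,347). The scene view agrees with this layout; the monitor sits behind and to the right of the carousel. Next I'll check monitor clearance and compute the hover move.

Add to h.py:
```python
from scipy.spatial.transform import Rotation as Ro
def go(s,p,ya):  # shift in tool axes & turn so tool y points at world angle ya(deg, mod 180)
    R=Ro.from_quat(s["tool_rot"]).as_matrix();cur=np.degrees(np.arctan2(R[1,1],R[0,1]))
    dy=(cur-ya+90)%180-90
    return (R.T@(np.array(p)-s["tcp_pos"])).round(4),round(np.radians(dy),4),np.round(cur,2)
```

Run:
```python
from h import *
from station import manip, eyes
d=load("top");P=cloud(d);C=np.array([.5422,-.3727])
f=lambda x,y:onz(d,225+x/3.2,125+y/3.2,.0075)[:2]
for a,b in[((45,170),(128,160)),((38,439),(124,420))]:
    A,B=f(*a),f(*b);print("bat",(A+B)/2,np.linalg.norm(B-A),np.degrees(np.arctan2(*(B-A)[::-1])))
# pointer top: from depth
z=P[...,2];m=(z>.015)&(z<.027);m[:270]=0;m[300:]=0;m[:,:365]=0;m[:,390:]=0
Q=P[m];r=np.hypot(*(Q[:,:2]-C).T);Q=Q[r>.147];print("tab",len(Q),Q.mean(0),cv2.minAreaRect(Q[:,:2].astype(np.float32)),np.degrees(np.arctan2(*(Q[:,:2].mean(0)-C)[::-1])))
for n in("top","scene"):
    X=cloud(load(n))[load(n)["range_z"]>0];T=X[(X[:,2]>.1)&(X[:,0]>.0)&(X[:,1]<.1)]
    t=np.clip(T[:,:2]@C/(C@C),0,1);D=np.linalg.norm(T[:,:2]-t[:,None]*C,axis=1);i=np.argsort(D)[:1]
    g=(np.linalg.norm(T[:,:2]-C,axis=1));j=g>.06;print(n,"near line",D[j].min(),T[j][D[j].argmin()],"near axis",g[j].min())
print(go(manip.sense(),[.52,-.09,.26],6))
d=load("scene")
```

```text
bat [ 0.59463311 -0.10435972] 0.05063748602111124 -81.72232040359788
bat [ 0.43501878 -0.10674723] 0.05246382571640965 -76.33931771468261
tab 45 [ 0.38491489 -0.3442245   0.02162043] ((0.38461101055145264, -0.34417039155960083), (0.01506540272384882, 0.009772039949893951), 2.087381601333618) 169.73810542709583
top near line 0.14621349181346296 [ 0.27266116 -0.3648481   0.10864996] near axis 0.22125174430750347
scene near line 1.0396219517866475e-05 [ 0.05178241 -0.03560706  0.15833365] near axis 0.21949197109331833
(array([-0.5115, -0.4941, -0.0068]), np.float64(1.0453), np.float64(65.89))
```

Careful with the scale: shifts go in cm and turns go in units of 0.25 rad. That gives: -0.51 m is -51, -0.49 m is -49, 1.05 rad is 4.2.

>>> inch_along:
  moves:
    - [[-51, -49, 0], 4.2, 0.4]
    - [[-51, -49, 0], 4.2, 0.4]
    - [[-51, -49, 0], 4.2, 0.4]
    - [[-51, -49, 0], 4.2, 0.4]
    - [[-51, -49, 0], 4.2, 0.4]
    - [[-51, -49, 0], 4.2, 0.4]
    - [[-51, -49, 0], 4.2, 0.4]
    - [[-51, -49, 0], 4.2, 0.4]
    - [[-51, -49, 0], 4.2, 0.4]
    - [[-51, -49, 0], 4.2, 0.4]
    - [[-51, -49, 0], 4.2, 0.4]
    - [[-51, -49, 0], 4.2, 0.4]
    - [[-51, -49, 0], 4.2, 0.4]
    - [[-51, -49, 0], 4.2, 0.4]
    - [[-51, -49, 0], 4.2, 0.4]
    - [[-51, -49, 0], 4.2, 0.4]
    - [[-51, -49, 0], 4.2, 0.4]
    - [[-51, -49, 0], 4.2, 0.4]
  squeeze: 30

```text
t: 1.9
tcp_pos: [0.5195, -0.0833, 0.2531]
tool_rot: [0.67, 0.742, -0.0, -0.001]
force: [-0.4, -0.9, -0.4]
finger_gap: 0.399
gripper_force: 0.0
```

Run:
```python
from h import *
from station import manip, eyes
s=manip.sense();print(s["t"],s["qd"].round(3) if hasattr(s["qd"],"round") else s["qd"])
d=eyes.snapshot("wrist");np.savez("w1.npz",tcp=s["tcp_pos"],rot=s["tool_rot"],**d);cv2.imwrite("pics/w1.png",d["pixels"][:,:,::-1]);print(d["hand_eye"],d["fov_y"],d["cx"],d["cy"])
```

```text
1.9 [ 0.007 -0.004 -0.004 -0.003 -0.003 -0.001]
[[ 1.00611607e-03 -9.62581859e-01 -2.70989212e-01  6.83276808e-02]
 [ 9.99999409e-01  8.56527435e-04  6.70276529e-04 -1.75395533e-04]
 [-4.13086332e-04 -2.70989726e-01  9.62582151e-01 -1.21281348e-01]
 [ 0.00000000e+00  0.00000000e+00  0.00000000e+00  1.00000000e+00]] 64.35431749531581 321.5277470372749 190.98897748167832
```

View pics/w1.png

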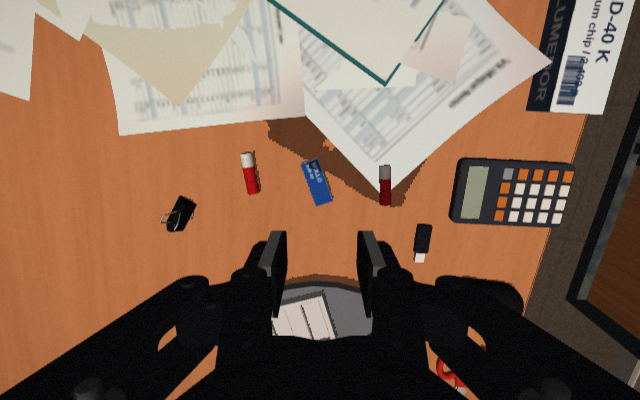

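The wrist view shows one battery at (250,173), the other at (385,185), and the eraser at (316,182). I'll measure the batteries with wrist colour and depth and cross-check against the top view.

Add to h.py:
```python
def wcam(n):  # add world extrinsics to a wrist shot
    d=load(n);H=d["hand_eye"];T=np.eye(4);T[:3,:3]=Ro.from_quat(d["rot"]).as_matrix();T[:3,3]=d["tcp"]
    M=np.linalg.inv(T@H);d["R"],d["t"]=M[:3,:3],M[:3,3];return d
```

Run:
```python
from h import *
from station import manip, eyes
d=wcam("w1");P=cloud(d);z=P[...,2]
for n,(a,b,c,e) in dict(b2=(235,265,145,200),b1=(372,400,158,212),er=(298,335,155,208)).items():
    m=np.zeros(z.shape,bool);m[c:e,a:b]=1;m&=(z>.005)&(d["range_z"]>0)
    _,l,st,_=cv2.connectedComponentsWithStats(m.astype(np.uint8));k=1+st[1:,4].argmax();Q=P[l==k]
    rc=cv2.minAreaRect(Q[:,:2].astype(np.float32));B=cv2.boxPoints(rc)
    e1,e2=B[1]-B[0],B[2]-B[1];L=e1 if np.hypot(*e1)>np.hypot(*e2) else e2
    print(n,len(Q),np.percentile(Q[:,2],[5,50,98]).round(4),np.round(rc[0],4),np.round(rc[1],4),"long dir",np.degrees(np.arctan2(L[1],L[0]))%180)
dk=z[(d["range_z"]>0)&(np.abs(z)<.01)];print("desk",np.median(dk))
f=lambda a,b:[onz(d,*a,.0075),onz(d,*b,.0075)]
for a,b in[((247,152),(253,193)),((385,165),(385,205))]:
    A,B=f(a,b);print((A+B)/2,np.linalg.norm(B-A),np.degrees(np.arctan2(*(B-A)[1::-1]))%180)
s=manip.sense();print(go(s,[.4353,-.1067,.1],14),go(s,[.5946,-.1044,.1],8))
```

```text
b2 522 [0.0088 0.0135 0.0158] [ 0.4362 -0.1042] [0.0146 0.0503] long dir 103.366165
b1 1019 [0.0085 0.0107 0.0155] [ 0.5966 -0.0982] [0.0321 0.0579] long dir 97.584755
er 871 [0.0106 0.0126 0.0143] [ 0.5156 -0.106 ] [0.0222 0.0548] long dir 114.98125
desk 0.0005692286149570447
[ 0.43660351 -0.10443053  0.0075    ] 0.049618587983696644 100.6078246794424
[ 0.5973791  -0.10310267  0.0075    ] 0.04935730564995813 98.97802448564613
(array([-0.0148, -0.0862,  0.1533]), np.float64(-0.1422), np.float64(5.86)) (array([-0.0288,  0.0725,  0.1531]), np.float64(-0.0374), np.float64(5.86))
```

In the tool's units: 0.1 m is 10, 0.15 m is 15, -0.132 rad is -0.528.

>>> inch_along:
  moves:
    - [[-1.6, -8.5, 5], -0.528, 0.4]
    - [[-1.6, -8.5, 10], -0.528, 0.4]
    - [[-1.6, -8.5, 15], -0.528, 0.4]
    - [[-1.6, -8.5, 15], -0.528, 0.4]
    - [[-1.6, -8.5, 15], -0.528, 0.4]

```text
t: 2.45
tcp_pos: [0.434, -0.1071, 0.1005]
tool_rot: [0.62, 0.784, -0.001, -0.005]
force: [-0.8, -0.5, 0.1]
finger_gap: 0.4
gripper_force: 0.0
```

Run:
```python
from h import *
from station import manip, eyes
print(go(manip.sense(),[.4358,-.1053,.028],13.2))
```

```text
(array([0.0008, 0.0028, 0.0725]), np.float64(0.0024), np.float64(13.34))
```

>>> inch_along:
  moves:
    - [[0.1, 0.2, 3], 0, 0.4]
    - [[0.1, 0.2, 5.5], 0, 0.4]
    - [[0.1, 0.2, 6.8], 0, 0.4]
    - [[0.1, 0.2, 7.2], 0, 0.4]
    - [[0.1, 0.2, 7.2], 0, 0.4]
    - [[0.1, 0.2, 7.2], 0, 0.4]

```text
t: 3.05
tcp_pos: [0.4404, -0.1081, 0.0326]
tool_rot: [0.62, 0.784, 0.0, 0.001]
force: [0.4, 0.8, 0.3]
finger_gap: 0.403
gripper_force: 0.0
```

>>> inch_along:
  moves:
    - [[0, 0, 0], 0, 0.1]
    - [[0, 0, 0], 0, 0.1]
    - [[0, 0, 0], 0, 0.1]
    - [[0, 0, 0], 0, 0.1]
    - [[0, 0, 0], 0, 0.1]
    - [[0, 0, 0], 0, 0.1]
  squeeze: 30

```text
t: 3.65
tcp_pos: [0.44, -0.1083, 0.0324]
tool_rot: [0.621, 0.784, 0.0, 0.001]
force: [0.8, 0.6, 5.8]
finger_gap: 0.15
gripper_force: 30.4
```

The grip is slightly high and about 4 mm off along the battery, so I'll release, correct and regrip.

>>> inch_along:
  moves:
    - [[0, 0, 0], 0, 0.35]
    - [[0, 0, 0], 0, 0.35]
    - [[0, 0, 0], 0, 0.35]

```text
t: 3.95
tcp_pos: [0.4394, -0.1082, 0.0314]
tool_rot: [0.621, 0.784, 0.0, 0.0]
force: [-0.3, 0.0, -0.3]
finger_gap: 0.348
gripper_force: 0.0
```

Run:
```python
from h import *
from station import manip, eyes
s=manip.sense();print(go(s,[.4358,-.1053,.0275],13.3))
```

```text
(array([ 0.0036, -0.0028,  0.0039]), np.float64(-0.0002), np.float64(13.29))
```

>>> inch_along:
  moves:
    - [[0.35, 0, 0.2], 0, 0.35]
    - [[0.35, 0, 0.4], 0, 0.35]
    - [[0.35, 0, 0.4], 0, 0.35]
    - [[0.35, 0, 0.4], 0, 0.1]
    - [[0.35, 0, 0.4], 0, 0.1]
    - [[0.35, 0, 0.4], 0, 0.1]
    - [[0.35, 0, 0.4], 0, 0.1]
    - [[0.35, 0, 0.4], 0, 0.1]

```text
t: 4.75
tcp_pos: [0.4386, -0.1047, 0.0273]
tool_rot: [0.621, 0.784, 0.0, 0.0]
force: [-0.3, -0.4, -0.0]
finger_gap: 0.153
gripper_force: 31.0
```

>>> inch_along:
  moves:
    - [[0, 0, -5], 0, 0.1]
    - [[0, 0, -10], 0, 0.1]
    - [[0, 0, -10], 0, 0.1]
    - [[0, 0, -10], 0, 0.1]

```text
t: 5.15
tcp_pos: [0.4391, -0.1049, 0.1284]
tool_rot: [0.62, 0.784, 0.0, 0.002]
force: [0.1, 1.1, -0.6]
finger_gap: 0.155
gripper_force: 31.0
```

Run:
```python
from h import *
from station import manip, eyes
s=manip.sense()
d=eyes.snapshot("wrist");np.savez("w2.npz",tcp=s["tcp_pos"],rot=s["tool_rot"],**d);cv2.imwrite("pics/w2.png",d["pixels"][:,:,::-1])
print(go(s,[.4891,-.2992,.12],21.8))
```

```text
(array([-0.2006,  0.004 ,  0.0088]), np.float64(-0.1484), np.float64(13.3))
```

View pics/w2.png

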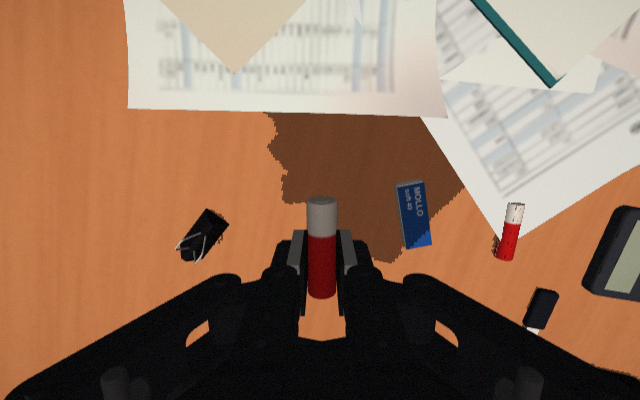

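The battery is held square between the pads, with its ends at (321,203) and (321,298). I'll measure where it sits in the tool frame.

Add to h.py:
```python
def held(n,u0=300,u1=345,v0=180,v1=315):
    d=load(n);v,u=np.mgrid[:400,:640];Z=d["range_z"]
    Pc=np.stack([(u-d["cx"])/foc(d)*Z,(v-d["cy"])/foc(d)*Z,Z],-1);H=d["hand_eye"];P=Pc@H[:3,:3].T+H[:3,3]
    m=np.zeros(Z.shape,bool);m[v0:v1,u0:u1]=1;m&=(Z>0)&(P[...,2]<.035)&(P[...,2]>-.02)&(abs(P[...,1])<.006)
    Q=P[m];return len(Q),np.percentile(Q,[1,50,99],axis=0).round(4)
```

Run:
```python
from h import *
print(held("w2"))
```

```text
(2572, array([[-0.0227, -0.0059,  0.0115],
       [ 0.0045,  0.0001,  0.0133],
       [ 0.0253,  0.0059,  0.0222]]))
```

>>> inch_along:
  moves:
    - [[-5, 0, 0], -0.592, 0.1]
    - [[-10, 0, 0], -0.592, 0.1]
    - [[-15, 0, 0], -0.592, 0.1]
    - [[-20, 0.4, 0], -0.592, 0.1]
    - [[-20, 0.4, 0], -0.592, 0.1]
    - [[-20, 0.4, 0], -0.592, 0.1]
    - [[-20, 0.4, 0], -0.592, 0.1]
    - [[-20, 0.4, 0], -0.592, 0.1]

```text
t: 6.0
tcp_pos: [0.4873, -0.2962, 0.1263]
tool_rot: [0.56, 0.828, 0.0, -0.002]
force: [-0.0, -0.9, -0.2]
finger_gap: 0.16
gripper_force: 31.0
```

Run:
```python
from h import *
from station import manip, eyes
d=load("top")
for x,y in((408,347),(383,275)):print(onz(d,225+x/3.2,125+y/3.2,.034))
s=manip.sense();d=eyes.snapshot("wrist");np.savez("w3.npz",tcp=s["tcp_pos"],rot=s["tool_rot"],**d);cv2.imwrite("pics/w3.png",d["pixels"][:,:,::-1])
print(go(s,[.4895,-.3001,.0575],21.8))
```

```text
[ 0.48799082 -0.30018827  0.034     ]
[ 0.52994397 -0.28472637  0.034     ]
(array([-0.0046,  0.0007,  0.0688]), np.float64(0.0007), np.float64(21.84))
```

View pics/w3.png

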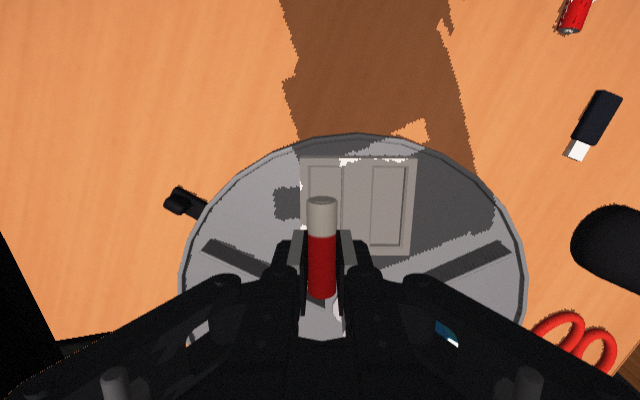

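The wrist view shows the block's far corners at about (300,158) and (417,158), and the right well spanning (370-406, 166-246). I'll use them to check the target well.

Run:
```python
from h import *
d=wcam("w3");P=cloud(d);z=P[...,2]
a,b=onz(d,300.5,158,.034)[:2],onz(d,417.5,158,.034)[:2]
print("corners",a,b,np.linalg.norm(b-a))
t=(b-a)/np.linalg.norm(b-a);n=np.array([t[1],-t[0]]);n=n if n@np.array([.37,-.93])>0 else -n
m=(a+b)/2+n*.036;print("ang",np.degrees(np.arctan2(*(-n)[::-1])),"ctr",m,"wells",m-t*.022,m+t*.022)
w=[onz(d,u,v,.034)[:2] for u,v in((371,166),(406,166),(403,246),(365,246))];print("right well",np.mean(w,0),np.linalg.norm(w[1]-w[0]),np.linalg.norm(w[2]-w[1]))
w=[onz(d,u,v,.034)[:2] for u,v in((307,166),(341,166))];print("left far mid",np.mean(w,0), "->ctr",np.mean(w,0)+n*.0295)
```

```text
corners [ 0.46198389 -0.27219362] [ 0.53564261 -0.24257268] 0.07939147906300718
ang 111.90690809846141 ctr [ 0.51224484 -0.29078364] wells [ 0.49183343 -0.29899183] [ 0.53265625 -0.28257544]
right well [ 0.53087769 -0.28255021] 0.02390908700104492 0.05963012789333565
left far mid [ 0.47884882 -0.27135554] ->ctr [ 0.48985526 -0.29872538]
```

>>> inch_along:
  moves:
    - [[-0.45, 0.1, 3], 0, 0.1]
    - [[-0.45, 0.1, 5.3], 0, 0.1]
    - [[-0.45, 0.1, 5.3], 0, 0.1]
    - [[-0.45, 0.1, 5.3], 0, 0.1]
    - [[-0.45, 0.1, 5.3], 0, 0.1]

```text
t: 6.55
tcp_pos: [0.4916, -0.3022, 0.0755]
tool_rot: [0.561, 0.828, -0.0, 0.001]
force: [0.2, 0.0, 1.0]
finger_gap: 0.157
gripper_force: 31.0
```

Run:
```python
from h import *
from station import manip, eyes
print(go(manip.sense(),[.4903,-.3003,.0575],21.8))
```

```text
(array([ 0.0023, -0.0005,  0.018 ]), np.float64(0.0002), np.float64(21.81))
```

>>> inch_along:
  moves:
    - [[0.2, -0.05, 1], 0, 0.1]
    - [[0.2, -0.05, 1.8], 0, 0.1]
    - [[0.2, -0.05, 1.8], 0, 0.1]
    - [[0.2, -0.05, 1.8], 0, 0.1]
    - [[0.2, -0.05, 1.8], 0, 0.1]

```text
t: 7.05
tcp_pos: [0.4899, -0.3005, 0.0564]
tool_rot: [0.561, 0.828, 0.0, 0.0]
force: [-0.1, 1.1, 3.0]
finger_gap: 0.161
gripper_force: 33.2
```

>>> inch_along:
  moves:
    - [[0, 0, 0], 0, 0.32]
    - [[0, 0, 0], 0, 0.32]
    - [[0, 0, 0], 0, 0.32]
    - [[0, 0, -1], 0, 0.32]
    - [[0, 0, -5], 0, 0.32]
    - [[0, 0, -7], 0, 0.32]
    - [[0, 0, -7], 0, 0.32]
    - [[0, 0, -7], 0, 0.32]

```text
t: 7.85
tcp_pos: [0.4899, -0.3006, 0.127]
tool_rot: [0.561, 0.828, -0.0, 0.001]
force: [-0.2, 0.0, -0.7]
finger_gap: 0.322
gripper_force: 0.0
```

Run:
```python
from h import *
from station import manip, eyes
s=manip.sense();d=eyes.snapshot("wrist");np.savez("w4.npz",tcp=s["tcp_pos"],rot=s["tool_rot"],**d);cv2.imwrite("pics/w4.png",d["pixels"][:,:,::-1])
print(go(s,[.596,-.1038,.127],8.5))
```

```text
(array([ 1.434e-01,  1.715e-01, -1.000e-04]), np.float64(0.2317), np.float64(21.78))
```

View pics/w4.png

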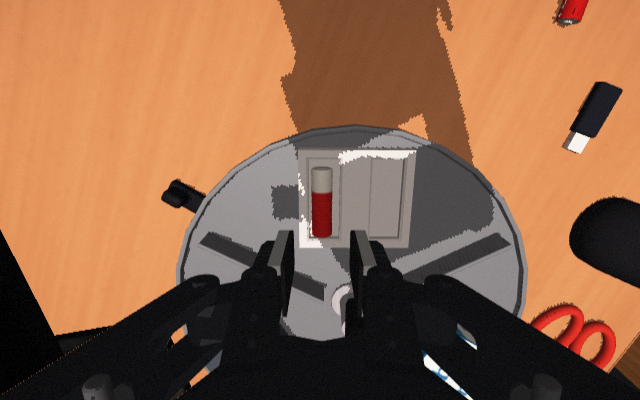

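The battery lies inside the left well, spanning (320,168) to (321,236). I'll check its height and move to the second battery.

In the tool's units: 0.171 m is 17.1, 0.143 m is 14.3, 0.232 rad is 0.928.

>>> inch_along:
  moves:
    - [[3.6, 4.3, 0], 0.24, 0.4]
    - [[7, 8.6, 0], 0.48, 0.4]
    - [[10.7, 12.9, 0], 0.72, 0.4]
    - [[14.3, 17.1, 2], 0.928, 0.4]
    - [[14.3, 17.1, 4], 0.928, 0.4]
    - [[14.3, 17.1, 6], 0.928, 0.4]
    - [[14.3, 17.1, 6], 0.928, 0.4]
    - [[14.3, 17.1, 6], 0.928, 0.4]
    - [[14.3, 17.1, 6], 0.928, 0.4]
    - [[14.3, 17.1, 6], 0.928, 0.4]

```text
t: 8.9
tcp_pos: [0.596, -0.1054, 0.0673]
tool_rot: [0.653, 0.757, 0.0, 0.001]
force: [-0.2, -0.4, 0.7]
finger_gap: 0.399
gripper_force: 0.0
```

Run:
```python
from h import *
from station import manip, eyes
d=wcam("w4");P=cloud(d);z=P[...,2]
Q=P[170:235,314:328].reshape(-1,3);print("batt z",np.percentile(Q[:,2],[5,50,95]),np.median(P[175:235,372:400,2]))
s=manip.sense();print(go(s,[.596,-.1038,.0275],8.5))
```

```text
batt z [0.04063389 0.04226326 0.04348673] 0.028521347203525012
(array([0.0016, 0.0002, 0.0398]), np.float64(-0.0017), np.float64(8.4))
```

In the tool's units: 0.04 m is 4, 0.025 m is 2.5.

>>> inch_along:
  moves:
    - [[0.15, 0, 2.5], 0, 0.4]
    - [[0.15, 0, 4], 0, 0.4]
    - [[0.15, 0, 4], 0, 0.4]
    - [[0.15, 0, 4], 0, 0.4]
    - [[0.15, 0, 4], 0, 0.1]
    - [[0.15, 0, 4], 0, 0.1]
    - [[0.15, 0, 4], 0, 0.1]
    - [[0.15, 0, 4], 0, 0.1]
    - [[0.15, 0, 4], 0, 0.1]
    - [[0.15, 0, 4], 0, 0.1]

```text
t: 9.9
tcp_pos: [0.5961, -0.1031, 0.0272]
tool_rot: [0.653, 0.757, 0.0, 0.001]
force: [-0.4, 0.3, 6.3]
finger_gap: 0.158
gripper_force: 31.2
```

>>> inch_along:
  moves:
    - [[0, 0, -5], 0, 0.1]
    - [[0, 0, -10], 0, 0.1]
    - [[0, 0, -10], 0, 0.1]
    - [[0, 0, -10], 0, 0.1]
    - [[0, 0, -10], 0, 0.1]

```text
t: 10.4
tcp_pos: [0.5942, -0.1024, 0.1252]
tool_rot: [0.653, 0.757, -0.0, -0.001]
force: [0.1, 1.0, 0.1]
finger_gap: 0.154
gripper_force: 30.5
```

Run:
```python
from h import *
from station import manip, eyes
s=manip.sense();d=eyes.snapshot("wrist");np.savez("w5.npz",tcp=s["tcp_pos"],rot=s["tool_rot"],**d)
print(held("w5"),go(s,[.5310,-.2833,.127],21.8))
d=load("w4")
```

```text
(2574, array([[-0.0222, -0.0059,  0.0115],
       [ 0.0047,  0.0001,  0.0133],
       [ 0.0257,  0.0059,  0.0225]])) (array([-0.1696, -0.0892, -0.0018]), np.float64(-0.2324), np.float64(8.48))
```

>>> inch_along:
  moves:
    - [[-4.2, -2.2, 0], -0.24, 0.1]
    - [[-8.5, -4.5, 0], -0.48, 0.1]
    - [[-12.7, -6.7, 0], -0.72, 0.1]
    - [[-17, -8.9, 2], -0.928, 0.1]
    - [[-17, -8.9, 5], -0.928, 0.1]
    - [[-17, -8.9, 5], -0.928, 0.1]
    - [[-17, -8.9, 5], -0.928, 0.1]
    - [[-17, -8.9, 5], -0.928, 0.1]
    - [[-17, -8.9, 5], -0.928, 0.1]

```text
t: 11.35
tcp_pos: [0.5334, -0.2833, 0.0774]
tool_rot: [0.56, 0.828, -0.0, 0.001]
force: [-0.1, 0.2, -1.3]
finger_gap: 0.156
gripper_force: 30.5
```

Run:
```python
from h import *
from station import manip, eyes
print(go(manip.sense(),[.5312,-.2845,.0575],21.8))
```

```text
(array([-0.0003, -0.0025,  0.0199]), np.float64(0.0014), np.float64(21.88))
```

In the tool's units: 0.019 m is 1.9, 0.01 m is 1.

>>> inch_along:
  moves:
    - [[0, -0.2, 1], 0, 0.1]
    - [[0, -0.2, 1.9], 0, 0.1]
    - [[0, -0.2, 1.9], 0, 0.1]
    - [[0, -0.2, 1.9], 0, 0.1]
    - [[0, -0.2, 1.9], 0, 0.1]

```text
t: 11.85
tcp_pos: [0.5304, -0.2846, 0.057]
tool_rot: [0.561, 0.828, 0.0, -0.0]
force: [0.9, 0.2, 0.2]
finger_gap: 0.153
gripper_force: 30.5
```

>>> inch_along:
  moves:
    - [[0, 0, 0], 0, 0.32]
    - [[0, 0, 0], 0, 0.32]
    - [[0, 0, 0], 0, 0.32]
    - [[0, 0, -1], 0, 0.32]
    - [[0, 0, -5], 0, 0.32]
    - [[0, 0, -7], 0, 0.32]
    - [[0, 0, -7], 0, 0.32]
    - [[0, 0, -7], 0, 0.32]

```text
t: 12.65
tcp_pos: [0.5307, -0.2849, 0.1282]
tool_rot: [0.561, 0.828, -0.0, 0.001]
force: [-0.0, 0.9, -1.1]
finger_gap: 0.318
gripper_force: 0.0
```

Run:
```python
from h import *
from station import manip, eyes
s=manip.sense();d=eyes.snapshot("wrist");np.savez("w6.npz",tcp=s["tcp_pos"],rot=s["tool_rot"],**d);cv2.imwrite("pics/w6.png",d["pixels"][:,:,::-1])
print(go(s,[.5422,-.3726,.127],21.9))
```

```text
(array([-0.0857, -0.0218,  0.0013]), np.float64(-0.0022), np.float64(21.77))
```

View pics/w6.png

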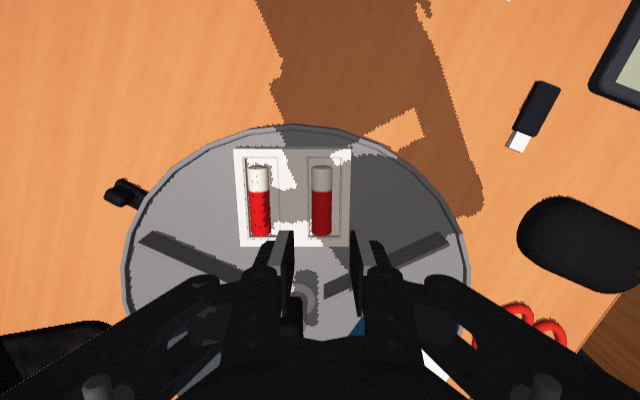

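Both batteries lie in their wells, at (259,200) and (321,200). Next I'll move above the handle.

>>> inch_along:
  moves:
    - [[-4.3, -1.1, 0], 0, 0.45]
    - [[-8.6, -2.2, 0], 0, 0.45]
    - [[-8.6, -2.2, 0], 0, 0.45]
    - [[-8.6, -2.2, 0], 0, 0.45]
    - [[-8.6, -2.2, 0], 0, 0.45]
    - [[-8.6, -2.2, 0], 0, 0.45]

```text
t: 13.3
tcp_pos: [0.5414, -0.371, 0.1265]
tool_rot: [0.56, 0.828, 0.0, -0.001]
force: [-0.5, -0.4, 0.4]
finger_gap: 0.449
gripper_force: 0.0
```

Run:
```python
from h import *
from station import manip, eyes
d=wcam("w6");P=cloud(d);z=P[...,2]
for c in(259,321):print("z",np.percentile(P[170:232,c-6:c+7,2],[5,50,95]).round(4))
print(go(manip.sense(),[.5422,-.3726,.077],21.9))
```

```text
z [0.0406 0.0423 0.0436]
z [0.041  0.0424 0.0436]
(array([-0.0019,  0.0002,  0.0495]), np.float64(-0.0011), np.float64(21.84))
```

>>> inch_along:
  moves:
    - [[-0.2, 0, 2], 0, 0.45]
    - [[-0.2, 0, 4], 0, 0.45]
    - [[-0.2, 0, 4.9], 0, 0.45]
    - [[-0.2, 0, 4.9], 0, 0.45]
    - [[-0.2, 0, 4.9], 0, 0.45]
    - [[-0.2, 0, 4.9], 0, 0.45]
    - [[-0.2, 0, 4.9], 0, 0.05]
    - [[-0.2, 0, 4.9], 0, 0.05]
    - [[-0.2, 0, 4.9], 0, 0.05]
    - [[-0.2, 0, 4.9], 0, 0.05]
    - [[-0.2, 0, 4.9], 0, 0.05]
    - [[-0.2, 0, 4.9], 0, 0.05]
  squeeze: 50

```text
t: 14.5
tcp_pos: [0.5444, -0.3746, 0.0794]
tool_rot: [0.561, 0.828, 0.001, 0.002]
force: [4.3, 2.9, 1.4]
finger_gap: 0.158
gripper_force: 50.3
```

Run:
```python
from h import *
from station import manip, eyes
s=manip.sense();print(go(s,[.5422,-.3726,.077],21.9),s["force"],s["ft_torque"])
```

```text
(array([ 0.0027, -0.0013,  0.0024]), np.float64(-0.0026), np.float64(21.75)) [4.34948395 2.87221063 1.35124686] [ 0.28309768 -0.36729307 -0.08246873]
```

>>> inch_along:
  moves:
    - [[0.1, -0.1, 0], -0.2, 0.05]
    - [[0.1, -0.1, 0], -0.48, 0.05]
    - [[0.1, -0.1, 0], -0.8, 0.05]
    - [[0.1, -0.1, 0], -1.12, 0.05]
    - [[0.1, -0.1, 0], -1.44, 0.05]
    - [[0.1, -0.1, 0], -1.76, 0.05]
    - [[0.1, -0.1, 0], -2.08, 0.05]
    - [[0.1, -0.1, 0], -2.4, 0.05]
    - [[0.1, -0.1, 0], -2.72, 0.05]
    - [[0.1, -0.1, 0], -3.04, 0.05]
    - [[0.1, -0.1, 0], -3.36, 0.05]
    - [[0.1, -0.1, 0], -3.6, 0.05]
    - [[0.1, -0.1, 0], -3.8, 0.05]
    - [[0.1, -0.1, 0], -3.96, 0.05]
    - [[0.1, -0.1, 0], -4.04, 0.05]
    - [[0.1, -0.1, 0], -4.04, 0.05]
    - [[0.1, -0.1, 0], -4.04, 0.05]
    - [[0.1, -0.1, 0], -4.04, 0.05]
    - [[0.1, -0.1, 0], -4.04, 0.05]

```text
t: 16.4
tcp_pos: [0.5457, -0.373, 0.0794]
tool_rot: [0.091, 0.996, 0.0, 0.004]
force: [12.3, 6.0, 0.4]
finger_gap: 0.154
gripper_force: 50.2
```

Run:
```python
from h import *
from station import manip, eyes
s=manip.sense();print(go(s,[.5422,-.3726,.077],79.74),s["force"],s["ft_torque"],s["q"])
d=eyes.snapshot("top");np.savez("top2.npz",**d)
w=eyes.snapshot("wrist");np.savez("w7.npz",tcp=s["tcp_pos"],rot=s["tool_rot"],**w);cv2.imwrite("pics/w7.png",w["pixels"][:,:,::-1])
c=d["pixels"][125:300,310:475,::-1];cv2.imwrite("pics/c2.png",cv2.resize(c,None,fx=3.2,fy=3.2,interpolation=cv2.INTER_CUBIC))
```

```text
(array([ 0.0035, -0.0003,  0.0024]), np.float64(-0.0025), np.float64(79.6)) [12.33331935  6.01703933  0.36292349] [ 0.82168037 -1.42202443  0.03508576] [-0.77059321  0.78759893  1.46281828  0.00706708  0.88497744 -2.16427762]
```

View pics/w7.png

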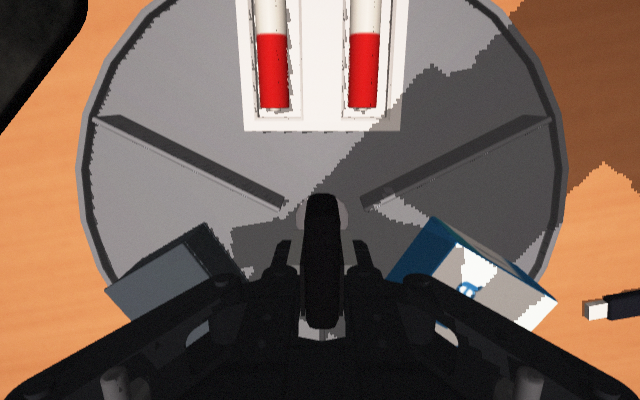

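View pics/c2.png

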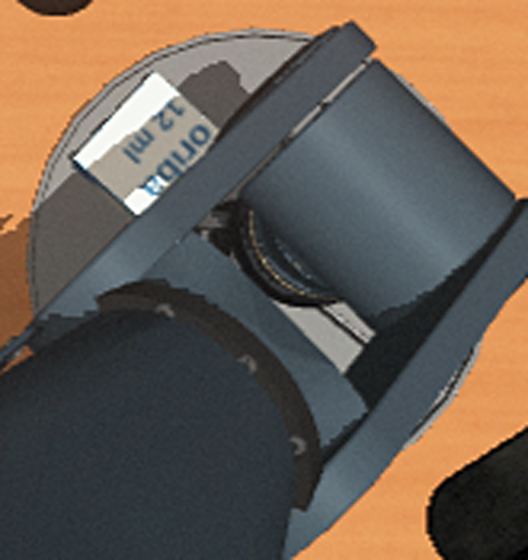

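The wrist view shows the block's inner edge level along row 131 and both batteries in place. The top view is blocked by the arm. I'll verify the angle numerically with the wrist and scene cameras.

Run:
```python
from h import *
C=np.array([.5422,-.3727]);deg=lambda v:np.degrees(np.arctan2(v[1],v[0]))%360
d=wcam("w7");g=cv2.cvtColor(d["pixels"],cv2.COLOR_RGB2GRAY).astype(float)
def fit(p,z):
    X=np.array([onz(d,u,v,z)[:2] for u,v in p]);return cv2.fitLine(X.astype(np.float32),cv2.DIST_HUBER,0,.01,.01).ravel(),X
p=[(u,115+np.abs(np.diff(g[115:145,u])).argmax()+.5) for u in range(250,365)]
l,X=fit(p,.034);print("edge normal ang",deg([l[1],-l[0]])%180,deg([-l[1],l[0]])%180)
for name,(a,b) in dict(left=(228,255),right=(390,420)).items():
    p=[(a+np.abs(np.diff(g[v,a:b])).argmax()+.5,v) for v in range(5,120)]
    l,X=fit(p,.034);print(name,deg(l[:2])%180,X[0],X[-1]); 
    o=X.mean(0)-C;u=np.array([np.cos(np.radians(169.74)),np.sin(np.radians(169.74))]);print(" lateral",u[0]*o[1]-u[1]*o[0])
for n in("w3","w4","w6"):
    e=wcam(n);P=cloud(e);z=P[...,2];r=np.hypot(P[...,0]-C[0],P[...,1]-C[1])
    m=(e["range_z"]>0)&(z>.019)&(z<.027)&(r>.148)&(r<.175)&(P[...,0]<.45);Q=P[m];print(n,len(Q),Q.mean(0) if len(Q) else 0,deg(np.median(Q[:,:2],0)-C) if len(Q) else 0)
from station import manip, eyes
s=eyes.snapshot("scene");np.savez("scene2.npz",**s)
P=cloud(s);z=P[...,2];r=np.hypot(P[...,0]-C[0],P[...,1]-C[1]);ok=s["range_z"]>0
for n in("scene","scene2"):
    s=load(n);P=cloud(s);z=P[...,2];r=np.hypot(P[...,0]-C[0],P[...,1]-C[1]);ok=s["range_z"]>0
    m=ok&(z>.017)&(z<.027)&(r>.148)&(r<.175)&(P[...,0]<.45);Q=P[m];print(n,"tab",len(Q),deg(Q[:,:2].mean(0)-C))
```

```text
edge normal ang 169.63922 169.6392
left 158.78671 [ 0.43002369 -0.38534643] [ 0.4795589  -0.40230496]
 lateral 0.03641110681163932
right 0.34357655 [ 0.44158828 -0.32174679] [ 0.49406458 -0.3229206 ]
 lateral -0.03798602210322131
w3 264 [ 0.38680273 -0.34324965  0.02157815] 169.19645497221225
w4 263 [ 0.3866601  -0.34318545  0.0216419 ] 169.1710907584326
w6 267 [ 0.38714501 -0.34334245  0.02160806] 169.23260413496345
scene tab 20 169.98840538762585
scene2 tab 0 nan<stdin>:20: RuntimeWarning: Mean of empty slice.
  ret = um.true_divide(
```

>>> inch_along:
  moves:
    - [[0.25, 0, 0], 0, 0.05]
    - [[0.25, 0, 0], 0, 0.05]
    - [[0.25, 0, 0], 0, 0.05]
    - [[0.25, 0, 0], 0, 0.05]
    - [[0.25, 0, 0], 0, 0.05]
    - [[0.25, 0, 0], 0, 0.05]

```text
t: 17.15
tcp_pos: [0.5456, -0.373, 0.0795]
tool_rot: [0.091, 0.996, -0.0, 0.007]
force: [17.8, 6.1, -2.9]
finger_gap: 0.158
gripper_force: 49.7
```

Run:
```python
from h import *
from station import manip, eyes
s=manip.sense();print(go(s,[.5422,-.3726,.077],79.74),s["force"],abs(np.array(s["qd"])).max(),s["finger_gap"],s["gripper_force"])
manip.sign_off()
```

```text
(array([ 0.0035, -0.0003,  0.0024]), np.float64(-0.0035), np.float64(79.54)) [17.81151011  6.12458966 -2.86125042] 0.002009907941924261 0.1584773295446859 49.686707854270935
the job is handed in; nothing more can be done
```

I handed the job in at 17.15 s: both batteries lie flat in the wells, the battery block faces the pointer tab, and the gripper is still holding the handle. The block measured 169.6° against 169.2–170.0° for the tab. My last shift, meant to ease the sideways load on the handle, raised the wrist force to about 19 N instead, which is under the 120 N limit.

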